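Open the stamp case whose lid may be caught

TASK

Take the brass weight off the lid of the wooden stamp case and leave it balanced, centred and close to level, on the crown of the wooden forming dome. Then tug the lid up by its bar handle to learn whether the hidden catch is holding it; only after that tug, if it is caught, push the red release slide on the case all the way to its far end to free it. Raise the lid by its handle to about 60 degrees and finish while still holding it open with the fingers, since it falls shut by itself; do not shift the other things on the bench.

Things in the scene. Friction and masses are not known exactly. Their poses are not given: they have to be found in the camera images.
- weight: Brass cylinder weight, 40 mm across, 28 mm tall, about 0.3 kg, upright on the case's lid at the start. Origin: centre of its underside; z up along its axis.
- dome: Fixed pale wooden forming dome with a dark band: a round base 120 mm across and 30 mm tall, carrying a half ball of 60 mm radius. Origin: centre of its underside on the bench.
- dome_crown (a point): The highest point of the dome, 90 mm above the bench; the weight's underside rests here.
- case: Fixed wooden stamp case, 180 mm deep (x) by 300 mm wide (y) by 100 mm tall. Origin: centre of its underside on the bench; its x points from the front (handle side) to the hinge side, y to the left seen from the front, z up. The lid covers its top from y = -150 to +90 mm; a fixed dark deck with the release slide covers y = +91 to +150 mm; both tops are 100 mm above the bench.
- lid (a joint): Opening angle of the lid in rad: 0 shut, growing as the front edge rises, stop at 1.35. It weighs 0.4 kg and falls shut from any angle when let go; lifting it at the handle takes about 2 N. If the hidden catch holds it, it rises only about 0.03 rad (6 mm at the handle) and stops hard.
- lid_hinge (a point): Middle of the lid's hinge line, on the far top edge of the case, 94 mm above the bench; the hinge line runs along the case's y and the lid opens upward and away from the front. Orientation is that of the case.
- lid_handle (a point): Middle of the lid's bar handle: a round brass bar, 10 mm thick and 100 mm long, along the case's y, 45 mm ahead of the lid's front edge (35 mm clear gap behind it), 225 mm from the hinge line, 94 mm above the bench when the lid is shut. The smooth bar can turn between the fingers as the lid swings. It moves with the lid.
- release (a joint): Position of the release slide in m: 0 to 0.004 at the start, 0.028 at its far end. It moves along the case's +x (away from the front), takes 2 to 3 N and stays where it is left; it frees the catch from 0.022 m on and the catch then stays free. Its position at the start does not tell whether the lid is caught.
- release_top (a point): Centre of the top face of the red post of the release slide: post 12 mm along x, 18 mm along y, 24 mm above the deck (124 mm above the bench), standing on a brass foot 28 x 22 mm whose top is 6 mm above the deck. Moves with the slide; its orientation is that of the case.
- jar_dark: Bystander, to be left alone: dark amber glass jar, 60 mm across, 75 mm tall. Origin under its middle.
- jar_green: Bystander, to be left alone: green glass jar with steel cap, 52 mm across, 65 mm tall. Origin under its middle.
- awl: Bystander, to be left alone: awl with wooden handle, lying, 170 mm long. Origin under its middle.
- brush: Bystander, to be left alone: wooden brush, lying, 190 mm long. Origin under its middle.
- mallet: Bystander, to be left alone: wooden-handled mallet with a cork-brown head, lying, 260 mm long. Origin under its middle.
- ring: Bystander, to be left alone: brass ring, 52 mm across, 8 mm tall, lying flat. Origin under its middle.
- slicker: Bystander, to be left alone: dark wooden slicker block, 60 x 32 x 20 mm. Origin under its middle.

How it is judged:
On the way, in this order (a step that is already met when the one before it is completed fails the run):
1. the weight stands balanced on the dome's crown, let go and at rest (horizontal distance between weight and dome_crown below 0.015 m and z of weight in the frame of dome_crown above -0.008 m and angle between weight's own z axis and vertical below 0.35 rad and linear speed of weight below 0.03 m/s and contact force between weight and dome above 0.5 N and contact force between weight and the fingers below 0.05 N), for 0.3 s.
2. the lid has been tugged up by the fingers (at least 0.015 rad) before the release slide was pushed (still below 0.010 m) (value of joint lid above 0.015 rad and contact force between the fingers and lid above 0.3 N and value of joint release below 0.01 m), for 0.1 s.
At the end, for the whole second after the job is handed in: The lid is held still by the fingers, open by more than 0.8 rad (46 degrees); the weight rests by itself on the dome, its underside's centre within 15 mm of the crown sideways, tilted less than 0.35 rad (20 degrees) (all of step 1 and value of joint lid above 0.8 rad and velocity of joint lid between -0.05 and 0.05 rad/s and contact force between the fingers and lid above 0.3 N and contact force between lid and weight below 0.05 N); the arm keeps its last pose, push and grip.
It fails at once if the weight is dropped onto the bench (height (world z) of weight below 0.05 m).
It fails at once if a bystander is shifted more than 40 mm (distance of any of jar_dark, jar_green, awl, brush, mallet, ring, slicker from where it was at the start of the episode above 0.04 m).
It also fails if it takes over 72 s, if anything falls off the work surface, if the arm or the gripper's body presses on something with over 40 N, if the wrist force passes 120 N, or if a joint passes its speed limit or range.

ROBOT

A 6-joint arm with a two-finger parallel gripper is mounted at the origin on the work surface. World frame = base frame: x ahead of the robot, y to its left, z up, the work surface at z = 0. Lengths are in m, angles in rad, forces in N, time in s.
With the tool pointing down it reaches from about 0.35 to 0.8 m from the base axis. Payload 7.3 kg.
Tool frame: the origin (TCP) lies midway between the tips of the shut fingers; the grasp point (between the pads) lies 19 mm behind it (manip.hold_point_z is the distance from the TCP to the grasp point, in m); z points along the fingers, y is the direction in which the jaws open and shut (so a half turn about z gives the same grasp; the last joint's range is limited). The gripper opens to 85 mm and grips with 20 to 120 N. Pads are 22 mm wide; open, the fingers measure 114 mm over their backs; the gripper's body (76 mm by 85 mm) begins 54 mm behind the grasp point. The pads swing forward as they close: fully open they stand 13 mm farther back than shut.
Start: joints at [1.196, 0.342, 1.524, -0, 1.275, -0.146], TCP at [0.119, 0.511, 0.205] pointing down, gripper open.
Joint ranges: [-2.53, 2.53], [-0.77, 2.02], [0.04, 2.7], [-1, 4.14], [0.28, 2.66], [-3.11, 3.11]. Speed limits (rad/s): [2.57, 2.57, 3.14, 3.14, 3.14, 3.14].

INTERFACE

Orientations are given as a unit quaternion [x, y, z, w].
In Python, from workcell import manip gives the robot as it stands.
- The arm moves only by the shell command python3 -m jog 'ROWS' [FORCE]. ROWS is JSON, a list that holds one entry, the list of rows, each a list of 7 numbers: the shift along the tool's x, y, z in mm, then the turn, a rotation vector about the tool's x, y, z in rad, then the opening, from 0 (shut) to 1 (fully open). A call has 1 to 20 rows; each row shifts and turns the commanded pose from where the row before left it, along the tool's axes as they then stand; what a row does not reach is not made up. A row lasts 1/10 s, in which the tool goes at most 50 mm and 8.59 degrees, less where a joint would pass 70% of its speed; a pose out of reach is approached as far as the arm can. A call is refused whole if a number of a shift passes 50 or a number of a turn 0.15, either way. A call with a gripper value outside its range is refused whole. The fingers move at their own pace and stop on an object; FORCE is the grip in N (left out, the last holds). Time passes only in rows, so rows that do not move let the fingers close. It gives the time, the measured TCP pose, the force and the opening at its end, in the units of the state.
- manip.get_obs(): the state, without advancing time (a new reading comes with each control period).
- manip.get_image(name): name is "side" or "top" or "wrist"; returns a dict with "pixels" (384x512x3 uint8, red, green, blue), "depth" (384x512 float32, m along the optical axis (not along the pixel's ray), 0 where there is no reading), "fx", "fy", "cx", "cy" (pixels), "rvec" (rotation vector, rad) and "tvec" (3), from world to camera coordinates, as OpenCV has them. Camera axes: x right, y down, z forward; pixel columns grow to the right and rows downward; lengths in m; the calibration is good to about 2 mm. A picture is of the moment at which its call begins.
- manip.hand_in(): hands the job in, once; it reports no verdict.
The state is a dict: "time": time; "qpos": joint angles; "qd": joint speeds; "effort": joint torques, N m; "tool_pos": TCP position; "tcp_rot": TCP orientation; "ft_force": force on the tool from outside, world axes, zero at the start; "torque": the same for the moment, N m; "grip_width": finger opening in m.
Only numpy, scipy, OpenCV 4.12 (cv2) and the standard library are available. Lean on these libraries where they do the work, as an engineer would, in place of code of your own. Each camera call takes 0.05 s, during which the arm holds its last target.

## Working session

There is one attempt and no reset: what is moved stays moved. The work goes in short steps, Python scripts to look and compute and a shell command to move; the robot and the scene stay as the last step left them, time stands still between calls to the robot, and variables do not carry over. Pictures are saved under pics/ and viewed, and the job is handed in when it is done.

```bash
ls; mkdir -p pics; python3 - <<'E'
from workcell import manip
import cv2,numpy as np
print(manip.get_obs(), manip.hold_point_z)
for n in ["side","top","wrist"]:
    im=manip.get_image(n); np.savez(f"pics/{n}0.npz",**im)
    cv2.imwrite(f"pics/{n}0.png",im["pixels"][:,:,::-1])
    print(n,im["fx"],im["cx"],im["cy"],im["rvec"],im["tvec"])
E
```

```text
pics
{'time': 0.0, 'qpos': array([ 1.19601335e+00,  3.42729427e-01,  1.52502383e+00, -6.59275451e-07,
        1.27540633e+00, -1.45956870e-01]), 'qd': array([ 7.64777732e-08,  7.47195269e-04, -6.89440199e-04,  1.76108431e-03,
        9.54856240e-04,  8.90720097e-04]), 'effort': array([-2.47929798e-03, -4.33670247e+01, -2.46009618e+01, -3.93305963e-04,
        7.89812679e-03,  6.57517603e-05]), 'tool_pos': array([0.11887942, 0.51090541, 0.20472014]), 'tcp_rot': array([ 1.14163467e-01,  9.93461670e-01, -7.57142751e-04, -2.01389933e-04]), 'ft_force': array([ 0.13456144, -0.68661793,  0.45423097]), 'torque': array([ 0.0090841 , -0.04763555, -0.00946516]), 'grip_width': 0.08554093169415387} 0.0187
side 384.57331629587713 255.1486043709016 187.43452805382935 [ 2.14563366 -0.87479567  0.39385963] [-0.34560811  0.35598998  0.96480214]
top 368.2577122393847 256.77597603720346 190.81910250296315 [ 2.1981587  -2.17431097  0.05748475] [0.03348518 0.55953147 1.00717182]
wrist 291.4664129840084 257.4236408394215 189.09683066524576 [-2.27426588 -1.80563217 -0.25939909] [-0.52313743 -0.03573023  0.37997452]
```

View pics/side0.png

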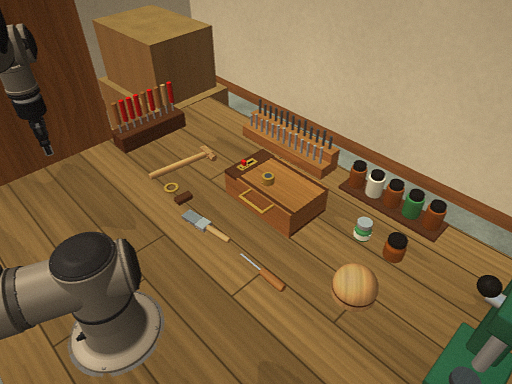

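View pics/top0.png

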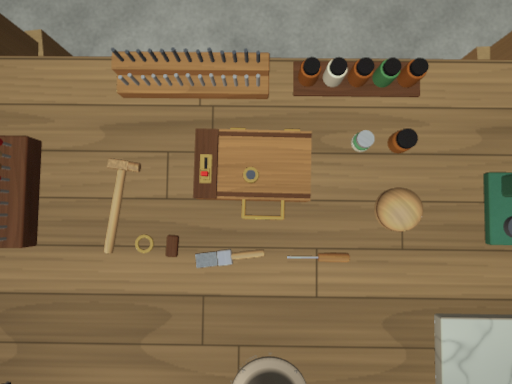

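View pics/wrist0.png

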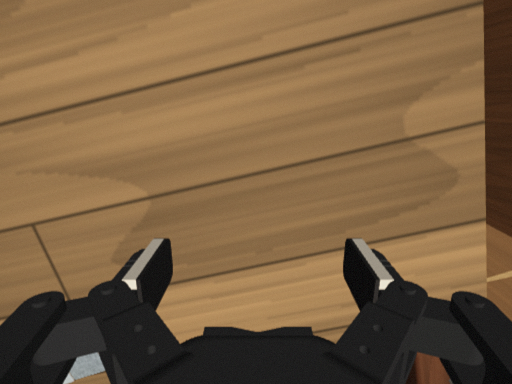

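The views show the case centred near (255,165) in the top view, the weight at (251,175), the handle bar at (263,217), the red post at (205,173) and the dome at (400,209). Next I'll measure these with depth.

```bash
cat > h.py <<'E'
import numpy as np,cv2
def cloud(im):
    d=im["depth"];v,u=np.mgrid[:384,:512]
    P=np.stack([(u-im["cx"])/im["fx"]*d,(v-im["cy"])/im["fy"]*d,d],-1)
    R=cv2.Rodrigues(np.array(im["rvec"],float))[0]
    W=(P-np.array(im["tvec"]).ravel())@R
    W[d==0]=np.nan
    return W
def proj(im,p):
    K=np.array([[im["fx"],0,im["cx"]],[0,im["fy"],im["cy"]],[0,0,1.]])
    return cv2.projectPoints(np.array(p,float).reshape(-1,1,3),np.array(im["rvec"],float),np.array(im["tvec"],float),K,None)[0].reshape(-1,2)
E
python3 - <<'E'
from h import *
np.set_printoptions(precision=4,suppress=True)
for n in["top","side"]:
    im=np.load(f"pics/{n}0.npz");R=cv2.Rodrigues(im["rvec"])[0];print("cam",-R.T@im["tvec"])
    W=cloud(im)
    print(n,'tcp px',proj(im,[0.119,0.511,0.205]),'base',proj(im,[0,0,0]))
    if n=="top":
        for nm,(u,v) in dict(wt=(251,175),bar=(263,218),barL=(246,218),barR=(280,218),post=(205,173),dome=(400,209),lid=(280,150),bench=(300,300),jarg=(366,138),jard=(406,138),deck=(205,190)).items(): print(nm,W[v,u])
        cv2.imwrite("pics/top_crop.png",cv2.resize(im["pixels"][110:240,180:330,::-1],None,fx=5,fy=5,interpolation=cv2.INTER_CUBIC)[:600,:750])
    else:
        cv2.imwrite("pics/side_crop.png",cv2.resize(im["pixels"][140:240,210:340,::-1],None,fx=6,fy=6,interpolation=cv2.INTER_CUBIC))
E
```

```text
cam [0.4966 0.0305 1.0397]
top tcp px [[ 40.7002 382.0172]] base [[269.0193 395.4036]]
wt [0.5913 0.0533 0.1312]
bar [0.4849 0.0222 0.0963]
barL [0.4844 0.0656 0.0986]
barR [ 0.4854 -0.0211  0.0988]
post [0.5959 0.1686 0.1243]
dome [ 0.5119 -0.3316  0.0841]
lid [ 0.66   -0.0197  0.0998]
bench [ 0.2573 -0.0839 -0.0023]
jarg [ 0.7002 -0.2502  0.0668]
jard [ 0.6991 -0.3525  0.0767]
deck [0.5546 0.171  0.1028]
cam [-0.0956 -0.5989  0.8996]
side tcp px [[ 52.163  157.1347]] base [[117.3881 329.3333]]
```

View pics/top_crop.png

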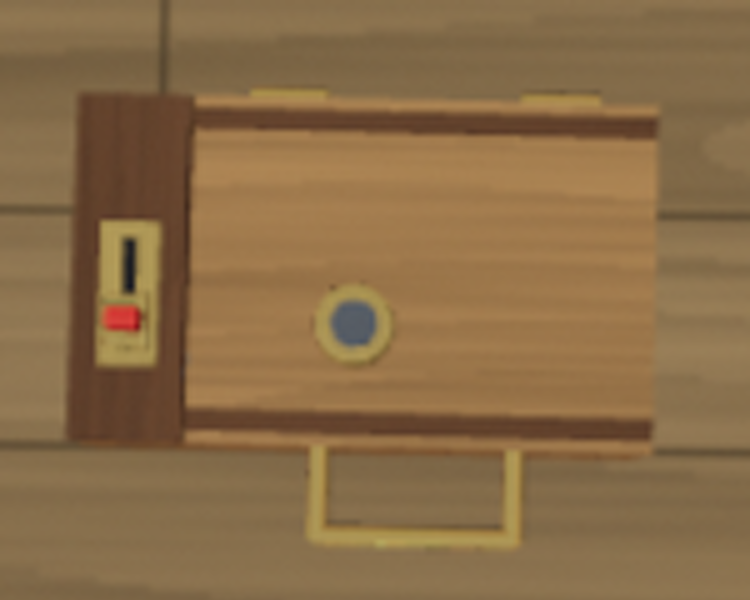

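View pics/side_crop.png

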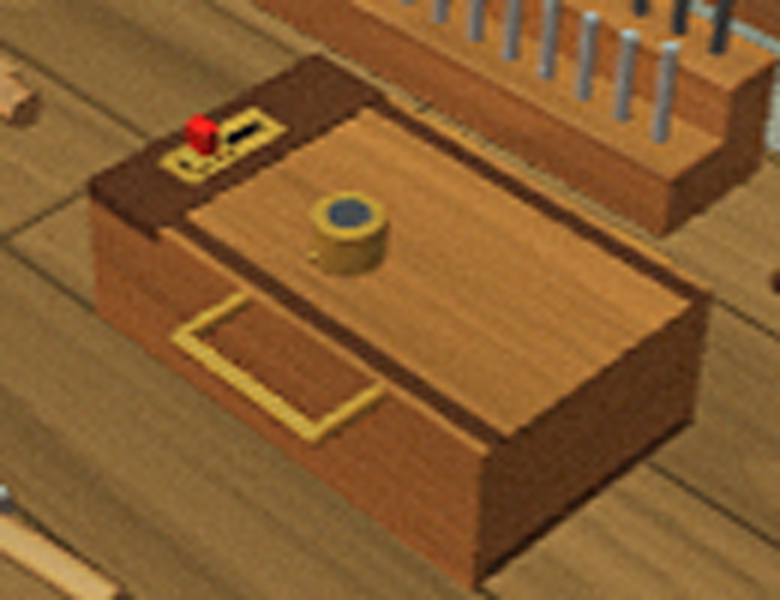

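```bash
python3 - <<'E'
from h import *
from scipy.optimize import least_squares
np.set_printoptions(precision=4,suppress=True)
for n in["top","side"]:
    im=np.load(f"pics/{n}0.npz");W=cloud(im);x,y,z=W[...,0],W[...,1],W[...,2]
    px=im["pixels"].astype(int)
    near=lambda cx,cy,r:np.hypot(x-cx,y-cy)<r
    m=near(.591,.053,.04)&(z>.12); p=W[m]; (c,rad)=cv2.minEnclosingCircle(p[:,:2].astype(np.float32))
    print(n,"weight",m.sum(),p.mean(0),c,rad,np.median(p[:,2]))
    m=near(.512,-.332,.075)&(z>.035)
    p=W[m]
    for fixed in(0,1):
        f=(lambda q:np.linalg.norm(p-[q[0],q[1],.03],axis=1)-.06) if fixed else (lambda q:np.linalg.norm(p-q[:3],axis=1)-q[3])
        r=least_squares(f,[.512,-.332] if fixed else[.512,-.332,.03,.06],loss="soft_l1",f_scale=.002);print("dome",m.sum(),r.x,r.cost)
    m=(x>.47)&(x<.495)&(y>-.05)&(y<.1)&(z>.08)&(z<.11);p=W[m]
    print("bar",m.sum(),p.mean(0),p[:,1].min(),p[:,1].max(),np.polyfit(p[:,1],p[:,0],1),np.percentile(p[:,2],[5,50,95]))
    m=(px[...,0]>150)&(px[...,1]<60)&(px[...,2]<60)&(z>.112)&near(.596,.169,.04);p=W[m]
    print("post",m.sum(),p.mean(0),p.min(0),p.max(0))
    t=p[p[:,2]>.1215];print(" posttop",len(t),t.mean(0) if len(t) else 0)
    m=(z>.09)&(z<.108)&(x>.515)&(x<.74)&(y>-.15)&(y<.25);p=W[m]
    r=cv2.minAreaRect(p[:,:2].astype(np.float32));print("case",r,cv2.boxPoints(r).tolist(),np.median(p[:,2]))
E
```

```text
top weight 199 [0.5933 0.0556 0.1284] (0.5939273238182068, 0.05543067678809166) 0.019766103476285934 0.1285238717696532
dome 1526 [ 0.5134 -0.3487  0.0309  0.0593] 0.001084650499574137
dome 1526 [ 0.5134 -0.3489] 0.0011124061473124947
bar 173 [0.4887 0.0254 0.0987] -0.02887945849172426 0.07857588762272415 [0.0068 0.4885] [0.0947 0.0988 0.1018]
post 14 [0.5951 0.1697 0.1227] [0.5907 0.164  0.1192] [0.5989 0.177  0.1278]
 posttop 9 [0.5962 0.1687 0.1238]
case ((0.6179382801055908, 0.05267097055912018), (0.3005295693874359, 0.2033267766237259), 89.77092742919922) [[0.5156749486923218, -0.0971861481666565], [0.7190001010894775, -0.09799906611442566], [0.7202016115188599, 0.20252808928489685], [0.5168764591217041, 0.20334100723266602]] 0.1006005651877919
side weight 94 [0.591  0.0521 0.1267] (0.5934132933616638, 0.053142935037612915) 0.020658133551478386 0.12704146582467563
dome 1442 [ 0.5129 -0.3494  0.0304  0.0592] 0.001080512856278963
dome 1442 [ 0.5136 -0.3491] 0.0011607116080429801
bar 107 [0.4863 0.019  0.0968] -0.03331337072858874 0.07559123298661978 [0.0113 0.486 ] [0.0929 0.0968 0.1009]
post 18 [0.5929 0.1718 0.1208] [0.5886 0.1632 0.1121] [0.5996 0.178  0.1256]
 posttop 10 [0.5944 0.171  0.1239]
case ((0.6174166202545166, 0.051463983952999115), (0.3048759400844574, 0.20377275347709656), 89.62879180908203) [[0.5145447850227356, -0.10031068325042725], [0.7183132767677307, -0.10163088142871857], [0.7202884554862976, 0.20323865115642548], [0.5165199637413025, 0.2045588493347168]] 0.09949673572635812
```

Both views agree on the positions:

| Item | Position (m) |
|---|---|
| Weight | (.5935, .0545), top z .128 |
| Dome crown | (.5135, -.349) |
| Bar | (.4875, ~.0235) |
| Post | (.595, .170) |
| Case yaw | about 0 |

These match the given sizes. I'll turn the tool so the jaws open along world x, then go above the weight.

```bash
python3 -m jog '[[[0,0,-5,0,0,0.149,1],[0,0,-5,0,0,0.149,1],[0,0,-5,0,0,0.149,1],[0,0,-5,0,0,0.149,1],[0,0,-5,0,0,0.149,1],[0,0,-5,0,0,0.149,1],[0,0,-5,0,0,0.149,1],[0,0,0,0,0,0.149,1],[0,0,0,0,0,0.149,1],[0,0,0,0,0,0,1]]]' 30
```

```text
time: 1.15
tool_pos: [0.119, 0.5112, 0.2402]
tcp_rot: [0.707, 0.707, -0.0, 0.0]
ft_force: [-0.5, -0.0, 0.1]
grip_width: 0.0853
```

```bash
python3 -m jog '[[[-10,10,0,0,0,0,1],[-23,24,0,0,0,0,1],[-23,24,0,0,0,0,1],[-23,24,0,0,0,0,1],[-24,25,0,0,0,0,1],[-24,25,0,0,0,0,1],[-24,25,0,0,0,0,1],[-24,25,0,0,0,0,1],[-24,25,0,0,0,0,1],[-24,25,0,0,0,0,1],[-24,25,0,0,0,0,1],[-24,25,0,0,0,0,1],[-24,25,0,0,0,0,1],[-24,25,0,0,0,0,1],[-24,25,0,0,0,0,1],[-24,25,0,0,0,0,1],[-24,25,0,0,0,0,1],[-24,25,0,0,0,0,1],[-24,25,0,0,0,0,1],[-18,17,0,0,0,0,1]]]'
python3 -m jog '[[[0,0,0,0,0,0,1],[0,0,0,0,0,0,1]]]'
python3 - <<'E'
from workcell import manip
from h import *
im=manip.get_image("wrist");cv2.imwrite("pics/w1.png",im["pixels"][:,:,::-1]);np.savez("pics/w1.npz",**im)
W=cloud(im);x,y,z=W[...,0],W[...,1],W[...,2]
m=(np.hypot(x-.593,y-.0545)<.04)&(z>.12)&(z<.135);p=W[m]
if len(p): print(len(p),p.mean(0),cv2.minEnclosingCircle(p[:,:2].astype(np.float32)))
print(proj(im,[.5935,.0545,.128]),proj(im,[.4875,.0235,.099]),proj(im,[.595,.17,.124]))
E
```

```text
time: 3.15
tool_pos: [0.5944, 0.0521, 0.24]
tcp_rot: [0.706, 0.708, -0.0, 0.0]
ft_force: [0.2, 0.3, 0.3]
grip_width: 0.0853
time: 3.35
tool_pos: [0.593, 0.054, 0.2399]
tcp_rot: [0.706, 0.708, -0.0, -0.001]
ft_force: [-0.0, 0.1, -0.1]
grip_width: 0.0855
1222 [0.59308741 0.05499782 0.1282169 ] ((0.593119204044342, 0.05393660068511963), 0.019954539835453033)
[[259.52313361 177.28147307]] [[164.52735635 197.60772173]] [[261.65894268  50.67868847]]
```

View pics/w1.png

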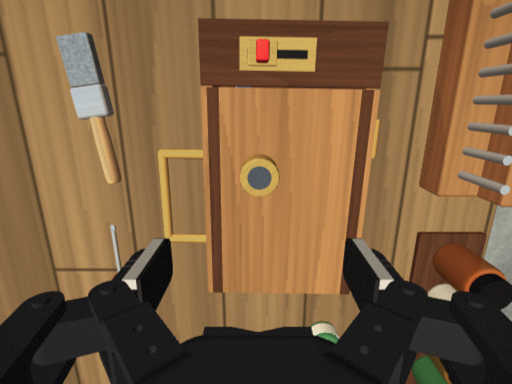

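The wrist view puts the weight at pixel (259,177), which gives (.593, .0545) and matches the earlier fix. I'll descend and grip.

```bash
python3 - <<'E'
from h import *
np.set_printoptions(precision=4,suppress=True)
im=np.load("pics/w1.npz");W=cloud(im);x,y,z=W[...,0],W[...,1],W[...,2];px=im["pixels"].astype(int)
m=(x>.47)&(x<.505)&(y>-.05)&(y<.1)&(z>.085)&(z<.11);p=W[m]
q=p[(p[:,1]>-.015)&(p[:,1]<.06)];print("bar",p[:,1].min(),p[:,1].max(),q.mean(0),np.percentile(q,[2,98],axis=0),np.polyfit(q[:,1],q[:,0],1))
m=(px[...,0]>150)&(px[...,1]<70)&(px[...,2]<70)&(z>.118)&(x<.65)&(np.abs(y-.17)<.03);p=W[m];print("post",len(p),p.mean(0),np.percentile(p,[2,98],axis=0))
E
python3 -m jog '[[[0.5,0.3,10,0,0,0,1],[0,0,15,0,0,0,1],[0,0,15,0,0,0,1],[0,0,15,0,0,0,1],[0,0,15,0,0,0,1],[0,0,15,0,0,0,1],[0,0,15,0,0,0,1],[0,0,12,0,0,0,1],[0,0,10,0,0,0,1],[0,0,8,0,0,0,1],[0,0,8,0,0,0,1],[0,0,0,0,0,0,1]]]' 30
```

```text
bar -0.03244860134001396 0.07668064759776116 [0.4885 0.0237 0.0982] [[ 0.4831 -0.0132  0.0943]
 [ 0.4926  0.0585  0.1005]] [0.0121 0.4882]
post 211 [0.596  0.1701 0.1242] [[0.5901 0.1631 0.1222]
 [0.6007 0.1787 0.1259]]
time: 4.6
tool_pos: [0.5932, 0.0554, 0.1013]
tcp_rot: [0.707, 0.707, -0.001, -0.001]
ft_force: [0.1, 0.6, 0.2]
grip_width: 0.0854
```

```bash
python3 -m jog '[[[-0.5,0,0,0,0,0,0.6],[0,0,0,0,0,0,0.5],[0,0,0,0,0,0,0],[0,0,0,0,0,0,0],[0,0,0,0,0,0,0],[0,0,0,0,0,0,0],[0,0,0,0,0,0,0],[0,0,0,0,0,0,0]]]' 40
python3 -m jog '[[[0,0,-5,0,0,0,0],[0,0,-10,0,0,0,0],[0,0,-20,0,0,0,0],[0,0,-20,0,0,0,0],[0,0,-10,0,0,0,0],[0,0,-5,0,0,0,0],[0,0,0,0,0,0,0],[0,0,0,0,0,0,0]]]'
python3 - <<'E'
from workcell import manip
from h import *
for n in ["wrist","side"]:
    im=manip.get_image(n);cv2.imwrite(f"pics/{n}2.png",im["pixels"][:,:,::-1]);np.savez(f"pics/{n}2.npz",**im)
o=manip.get_obs();print(o["tool_pos"],o["ft_force"],o["grip_width"])
E
```

```text
time: 5.4
tool_pos: [0.5938, 0.0548, 0.1024]
tcp_rot: [0.707, 0.707, 0.0, -0.0]
ft_force: [-0.4, -0.5, -0.4]
grip_width: 0.0
time: 6.2
tool_pos: [0.5934, 0.0548, 0.1716]
tcp_rot: [0.707, 0.707, -0.0, -0.001]
ft_force: [-0.4, -0.4, -0.5]
grip_width: 0.0001
[0.59331536 0.05483373 0.1714435 ] [-0.50028335 -0.18695677 -1.28892048] 0.00010172277811181455
```

View pics/side2.png

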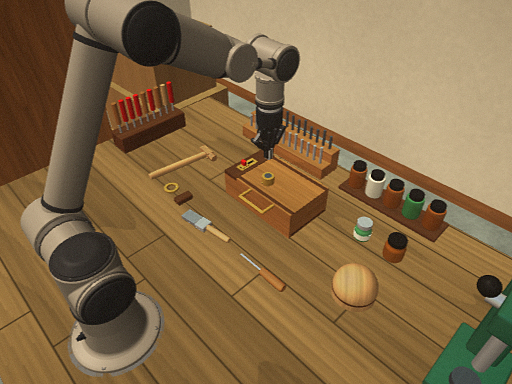

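View pics/wrist2.png

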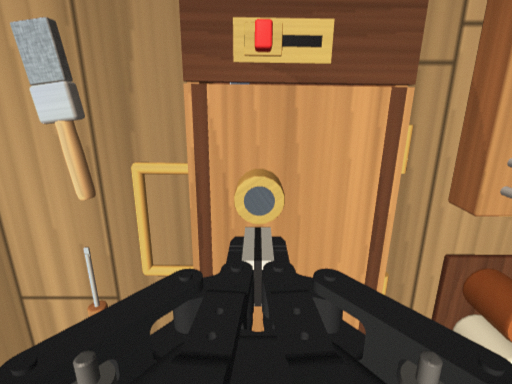

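The fingers shut on nothing and the weight stayed put, at (260,200) in the wrist view. I'll check whether the reported TCP agrees with the cameras.

```bash
python3 - <<'E'
from workcell import manip
from h import *
np.set_printoptions(precision=4,suppress=True)
o=manip.get_obs();print(o["tool_pos"],o["tcp_rot"],o["qpos"])
for n in ["wrist","side"]:
    im=np.load(f"pics/{n}2.npz");print(n,proj(im,o["tool_pos"]),proj(im,[.5935,.0545,.128]),proj(im,[.5935,.0545,.1]))
    R=cv2.Rodrigues(im["rvec"])[0];print("cam",-R.T@im["tvec"],R[2])
    W=cloud(im);x,y,z=W[...,0],W[...,1],W[...,2]
    if n=="wrist":
        for v in range(190,270,8): print(v,W[v,250],W[v,258],W[v,268])
    m=(np.hypot(x-.593,y-.0545)<.04)&(z>.12)&(z<.135);p=W[m];print(p.mean(0))
    if n=="side":
        m=(z>.15)&(z<.3)&(np.hypot(x-.6,y-.05)<.1);p=W[m];p=p[np.argsort(p[:,2])];print(p[:15])
im=np.load("pics/side2.npz");cv2.imwrite("pics/s2c.png",cv2.resize(im["pixels"][90:220,200:330,::-1],None,fx=4,fy=4))
E
```

```text
[0.5933 0.0548 0.1714] [ 0.7068  0.7075 -0.0006 -0.0007] [-0.0365  0.4996  1.3706  0.0001  1.2731 -0.0375]
wrist [[259.5191 221.9322]] [[259.4758 200.1506]] [[259.318  189.7123]]
cam [0.5923 0.1264 0.3404] [-0.0016 -0.2846 -0.9587]
190 [0.5863 0.0629 0.1288] [nan nan nan] [0.5999 0.0633 0.13  ]
198 [0.5862 0.0563 0.1283] [0.5924 0.0563 0.1282] [0.6    0.0563 0.1283]
206 [0.5862 0.0498 0.1283] [0.5924 0.0499 0.1286] [0.6001 0.0498 0.1282]
214 [0.5861 0.0432 0.1282] [0.5924 0.0434 0.1289] [0.6002 0.0433 0.1285]
222 [0.5861 0.0362 0.1276] [0.5924 0.0364 0.1282] [0.6003 0.036  0.127 ]
230 [0.5883 0.0653 0.2064] [0.5924 0.065  0.2057] [0.5974 0.0651 0.2061]
238 [0.5886 0.0653 0.2153] [0.5924 0.0649 0.2145] [0.5971 0.0648 0.2145]
246 [0.5888 0.0649 0.2227] [0.5924 0.0646 0.222 ] [0.5968 0.0649 0.2227]
254 [0.589 0.065 0.23 ] [0.5924 0.065  0.23  ] [0.5966 0.0651 0.2302]
262 [0.5891 0.0642 0.2351] [0.5924 0.0643 0.2353] [0.5965 0.0638 0.2344]
[0.5931 0.0555 0.1281]
side [[268.1553 164.3251]] [[268.0256 175.2108]] [[267.8717 181.949 ]]
cam [-0.0956 -0.5989  0.8996] [ 0.5252  0.5431 -0.6551]
[0.5907 0.0521 0.1266]
[[0.5878 0.0593 0.1963]
 [0.5854 0.0484 0.1996]
 [0.5942 0.0444 0.2009]
 [0.5857 0.0446 0.2014]
 [0.5989 0.0447 0.202 ]
 [0.5861 0.0493 0.2025]
 [0.5866 0.0456 0.2042]
 [0.5883 0.043  0.2047]
 [0.5928 0.0432 0.206 ]
 [0.5792 0.0553 0.2066]
 [0.5875 0.0465 0.207 ]
 [0.5794 0.047  0.2072]
 [0.5796 0.06   0.2077]
 [0.5947 0.045  0.2078]
 [0.5962 0.0423 0.2085]]
```

View pics/s2c.png

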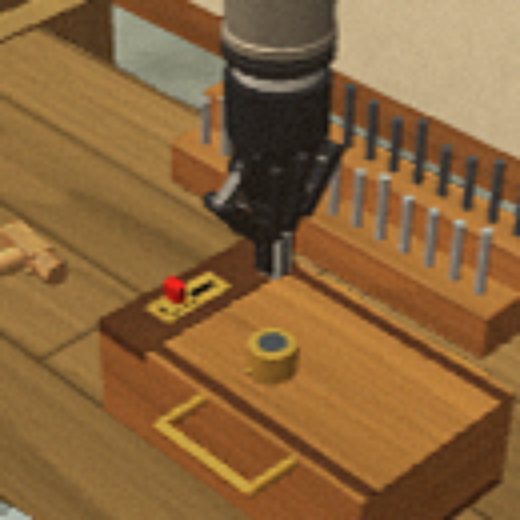

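Both cameras show the shut fingertips at z≈.20, while the reported TCP is at .171. The real tips are therefore about 30 mm short of the reported TCP, so the first grip closed just above the weight. I'll reopen, go down partway, and measure the tips again before trusting this offset.

```bash
python3 -m jog '[[[0,0,0,0,0,0,1],[0,0,0,0,0,0,1],[0,0,0,0,0,0,1],[0,0,0,0,0,0,1],[0,0,0,0,0,0,1],[0,0,10,0,0,0,1],[0,0,20,0,0,0,1],[0,0,20,0,0,0,1],[0,0,20,0,0,0,1],[0,0,10,0,0,0,1],[0,0,0,0,0,0,1]]]' 40
python3 - <<'E'
from workcell import manip
from h import *
np.set_printoptions(precision=4,suppress=True)
for n in ["wrist","side"]:
    im=manip.get_image(n);cv2.imwrite(f"pics/{n}3.png",im["pixels"][:,:,::-1]);np.savez(f"pics/{n}3.npz",**im)
    W=cloud(im);x,y,z=W[...,0],W[...,1],W[...,2]
    m=(z>.106)&(z<.25)&(np.abs(y-.055)<.02)&(np.abs(np.abs(x-.593)-.05)<.02);p=W[m];p=p[np.argsort(p[:,2])];print(n,len(p),p[:12])
    if n=="side":cv2.imwrite("pics/s3c.png",cv2.resize(im["pixels"][90:220,200:330,::-1],None,fx=4,fy=4))
o=manip.get_obs();print(o["tool_pos"],o["ft_force"],o["grip_width"])
E
```

```text
time: 7.4
tool_pos: [0.5927, 0.0549, 0.0906]
tcp_rot: [0.707, 0.707, -0.001, -0.001]
ft_force: [-0.6, -0.3, 1.0]
grip_width: 0.0854
wrist 25761 [[0.6346 0.0489 0.1288]
 [0.6344 0.0609 0.1294]
 [0.5486 0.0496 0.1295]
 [0.6343 0.0499 0.1296]
 [0.5486 0.0553 0.1297]
 [0.5486 0.0492 0.1298]
 [0.6344 0.054  0.1298]
 [0.6342 0.0562 0.1299]
 [0.6343 0.049  0.1299]
 [0.6344 0.0535 0.1299]
 [0.5488 0.0504 0.13  ]
 [0.5487 0.056  0.13  ]]
side 488 [[0.6389 0.0626 0.1276]
 [0.5458 0.0514 0.1298]
 [0.5438 0.0583 0.1309]
 [0.6366 0.065  0.1317]
 [0.6347 0.05   0.1329]
 [0.6376 0.0527 0.1338]
 [0.635  0.0547 0.1342]
 [0.6362 0.0603 0.1345]
 [0.6349 0.0459 0.1351]
 [0.6432 0.0448 0.1352]
 [0.6369 0.0655 0.1353]
 [0.543  0.0443 0.1357]]
[0.5942 0.0548 0.0928] [ 0.2131 -0.1323  0.53  ] 0.08583034605297898
```

View pics/wrist3.png

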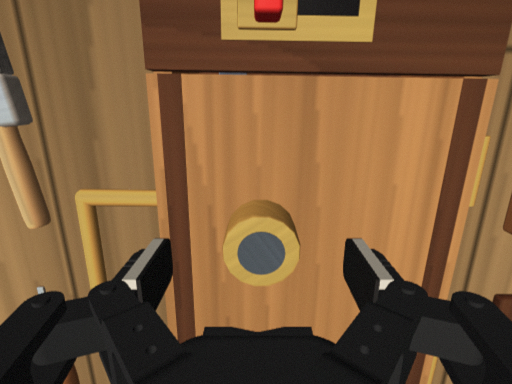

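View pics/s3c.png

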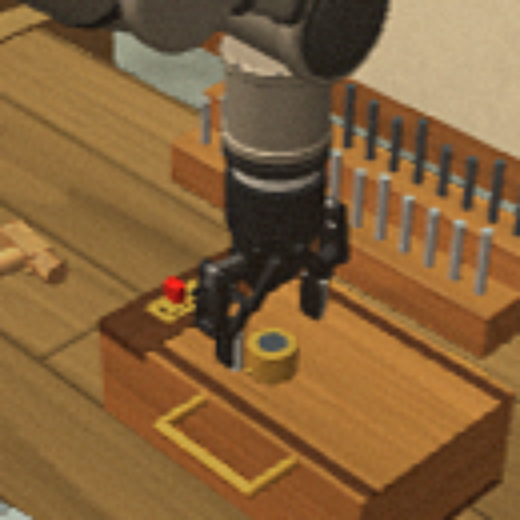

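Open tips are at z≈.129 for tool z .092, which confirms the offset (about 37 mm open, 26 mm shut). I'll go down another 17 mm and grip.

```bash
python3 -m jog '[[[0,0,6,0,0,0,1],[0,0,6,0,0,0,1],[0,0,4,0,0,0,1],[0,0,0,0,0,0,1]]]'
python3 -m jog '[[[0,0,0,0,0,0,0.7],[0,0,0,0,0,0,0.6],[0,0,0,0,0,0,0],[0,0,0,0,0,0,0],[0,0,0,0,0,0,0],[0,0,0,0,0,0,0],[0,0,0,0,0,0,0],[0,0,0,0,0,0,0]]]' 40
```

```text
time: 7.9
tool_pos: [0.5934, 0.0549, 0.0757]
tcp_rot: [0.707, 0.707, -0.0, -0.0]
ft_force: [0.6, -0.1, 0.6]
grip_width: 0.0853
time: 8.7
tool_pos: [0.5942, 0.0548, 0.0769]
tcp_rot: [0.707, 0.707, 0.0, 0.0]
ft_force: [0.4, -0.0, 4.9]
grip_width: 0.0391
```

```bash
python3 -m jog '[[[0,0,-3,0,0,0,0],[0,0,-5,0,0,0,0],[0,0,-10,0,0,0,0],[0,0,-15,0,0,0,0],[0,0,-20,0,0,0,0],[0,0,-20,0,0,0,0],[0,0,-12,0,0,0,0],[0,0,-5,0,0,0,0],[0,0,0,0,0,0,0],[0,0,0,0,0,0,0]]]'
python3 - <<'E'
from workcell import manip
from h import *
np.set_printoptions(precision=4,suppress=True)
for n in ["wrist","side"]:
    im=manip.get_image(n);cv2.imwrite(f"pics/{n}4.png",im["pixels"][:,:,::-1]);np.savez(f"pics/{n}4.npz",**im)
    if n=="side":cv2.imwrite("pics/s4c.png",cv2.resize(im["pixels"][90:220,200:330,::-1],None,fx=4,fy=4))
o=manip.get_obs();print(o["tool_pos"],o["tcp_rot"],o["ft_force"],o["grip_width"])
E
```

```text
time: 9.7
tool_pos: [0.5932, 0.0548, 0.1655]
tcp_rot: [0.707, 0.707, -0.001, -0.001]
ft_force: [0.5, -0.2, -2.7]
grip_width: 0.0388
[0.5932 0.0548 0.1653] [ 0.7068  0.7075 -0.0007 -0.0008] [-0.3391  0.1916 -1.5615] 0.038728404025465055
```

View pics/wrist4.png

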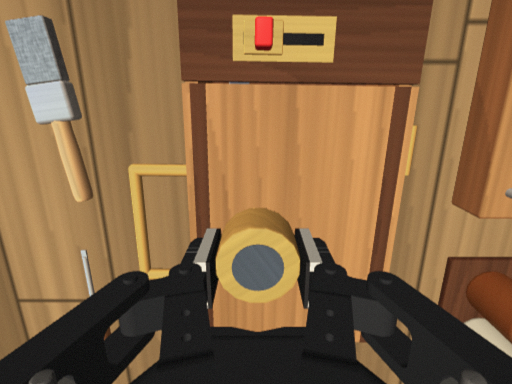

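View pics/s4c.png

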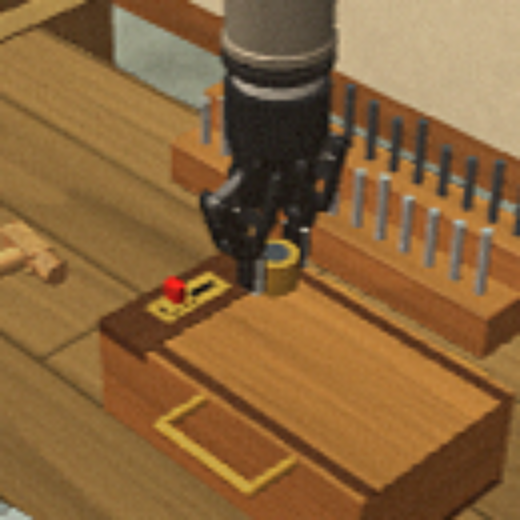

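The weight is held and upright, at (257,265) in the wrist view. I'll measure its position in the hand.

```bash
python3 - <<'E'
from h import *
np.set_printoptions(precision=4,suppress=True)
im=np.load("pics/wrist4.npz");W=cloud(im);x,y,z=W[...,0],W[...,1],W[...,2];px=im["pixels"].astype(int)
v,u=np.mgrid[:384,:512]
print(W[265,257])
z0=W[260:270,250:265,2].mean()
m=(np.abs(z-z0)<.003)&(np.hypot(u-258,v-265)<50)&(np.abs(x-.593)<.0195)
p=W[m];print(z0,len(p),p.mean(0),p.min(0),p.max(0),cv2.minEnclosingCircle(p[:,:2].astype(np.float32)))
s=np.polyfit(p[:,1],p[:,2],1),np.polyfit(p[:,0],p[:,2],1);print("tilt",s)
im=np.load("pics/side4.npz");W=cloud(im);print(W[150:165:3,269])
E
```

```text
[0.5918 0.0552 0.2164]<stdin>:8: RuntimeWarning: Mean of empty slice.
  ret = um.true_divide(
Traceback (most recent call last):
ValueError: zero-size array to reduction operation minimum which has no identity
```

```bash
python3 - <<'E'
from h import *
np.set_printoptions(precision=4,suppress=True)
im=np.load("pics/wrist4.npz");W=cloud(im);x,y,z=W[...,0],W[...,1],W[...,2]
v,u=np.mgrid[:384,:512]
m=(np.abs(z-.2164)<.003)&(np.hypot(u-258,v-265)<50)&(np.abs(x-.593)<.0195)
p=W[m];print(len(p),p.mean(0),p.min(0),p.max(0),cv2.minEnclosingCircle(p[:,:2].astype(np.float32)))
print("tilt",np.polyfit(p[:,1],p[:,2],1),np.polyfit(p[:,0],p[:,2],1))
E
```

```text
5263 [0.5925 0.0558 0.2168] [0.5735 0.035  0.2134] [0.6125 0.074  0.2194] ((0.593968391418457, 0.05445622652769089), 0.0215029027312994)
tilt [-0.0147  0.2176] [-0.0046  0.2195]
```

Centre of the held weight is about the tool xy, and its underside is at tool z + .0235. Next I'll carry it to the dome (shift: tool x −404 mm, tool y −80 mm).

```bash
python3 -m jog '[[[-6,-1,0,0,0,0,0],[-14,-3,0,0,0,0,0],[-22,-4,0,0,0,0,0],[-25,-5,0,0,0,0,0],[-25,-5,0,0,0,0,0],[-25,-5,0,0,0,0,0],[-25,-5,0,0,0,0,0],[-25,-5,0,0,0,0,0],[-25,-5,0,0,0,0,0],[-25,-5,0,0,0,0,0],[-25,-5,0,0,0,0,0],[-25,-5,0,0,0,0,0],[-25,-5,0,0,0,0,0],[-25,-5,0,0,0,0,0],[-25,-5,0,0,0,0,0],[-22,-4,0,0,0,0,0],[-18,-3,0,0,0,0,0],[-14,-3,0,0,0,0,0],[-8,-2,0,0,0,0,0],[0,0,0,0,0,0,0]]]'
python3 -m jog '[[[0,0,0,0,0,0,0],[0,0,15,0,0,0,0],[0,0,20,0,0,0,0],[0,0,15,0,0,0,0],[0,0,10,0,0,0,0],[0,0,0,0,0,0,0],[0,0,0,0,0,0,0]]]'
python3 - <<'E'
from workcell import manip
from h import *
np.set_printoptions(precision=4,suppress=True)
from scipy.optimize import least_squares
for n in ["wrist","side","top"]:
    im=manip.get_image(n);cv2.imwrite(f"pics/{n}5.png",im["pixels"][:,:,::-1]);np.savez(f"pics/{n}5.npz",**im)
    W=cloud(im);x,y,z=W[...,0],W[...,1],W[...,2]
    m=(np.hypot(x-.5135,y+.349)<.065)&(z>.035)&(z<.085);p=W[m]
    if n!="top":
        r=least_squares(lambda q:np.linalg.norm(p-[q[0],q[1],.03],axis=1)-.06,[.5135,-.349],loss="soft_l1",f_scale=.002);print(n,len(p),r.x,r.cost)
o=manip.get_obs();print(o["tool_pos"],o["tcp_rot"],o["ft_force"],o["grip_width"])
E
```

```text
time: 11.8
tool_pos: [0.5138, -0.3501, 0.1662]
tcp_rot: [0.707, 0.707, -0.0, -0.0]
ft_force: [-0.3, -0.4, -3.0]
grip_width: 0.0388
time: 12.5
tool_pos: [0.5147, -0.349, 0.1069]
tcp_rot: [0.707, 0.708, 0.0, 0.0]
ft_force: [0.3, -0.4, -2.2]
grip_width: 0.0386
wrist 9895 [ 0.5123 -0.351 ] 0.0011267484237621637
side 1230 [ 0.5137 -0.3492] 0.0009513031733845443
[ 0.5147 -0.3495  0.1074] [0.7067 0.7075 0.0001 0.0009] [-0.4985  0.1635 -2.8131] 0.03879122933053546
```

View pics/wrist5.png

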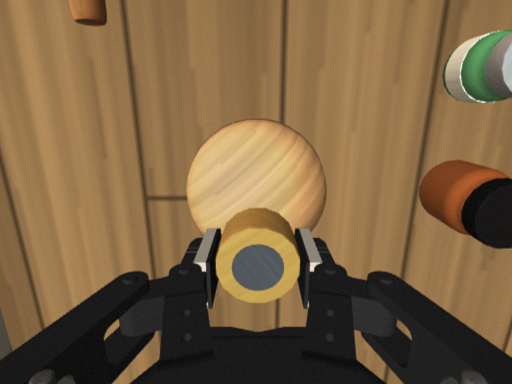

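View pics/side5.png

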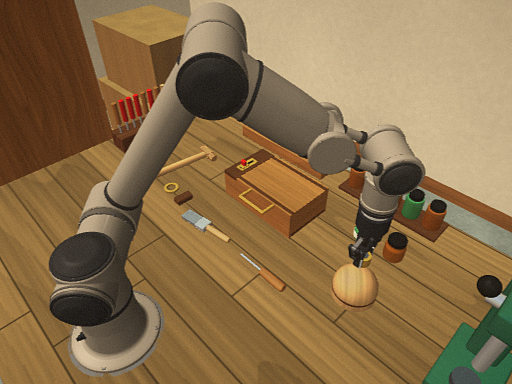

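Weight and dome line up within about 1–2 mm. I'll nudge by 1 mm each way and lower until it touches.

```bash
python3 -m jog '[[[-1,-1,10,0,0,0,0],[0,0,10,0,0,0,0],[0,0,10,0,0,0,0],[0,0,5,0,0,0,0],[0,0,3,0,0,0,0],[0,0,0,0,0,0,0],[0,0,0,0,0,0,0]]]'
python3 -m jog '[[[0,0,1,0,0,0,0],[0,0,0,0,0,0,0]]]'
python3 -m jog '[[[0,0,1,0,0,0,0],[0,0,0,0,0,0,0]]]'
python3 -m jog '[[[0,0,1,0,0,0,0],[0,0,0,0,0,0,0]]]'
```

```text
time: 13.35
tool_pos: [0.5134, -0.3504, 0.0686]
tcp_rot: [0.707, 0.707, 0.0, 0.0]
ft_force: [0.6, 0.4, -1.8]
grip_width: 0.0391
time: 13.55
tool_pos: [0.5133, -0.3503, 0.0676]
tcp_rot: [0.707, 0.707, 0.0, 0.0]
ft_force: [-0.5, 0.2, -2.2]
grip_width: 0.0387
time: 13.75
tool_pos: [0.5134, -0.3504, 0.0669]
tcp_rot: [0.707, 0.707, 0.0, 0.0]
ft_force: [-1.2, -0.6, 0.3]
grip_width: 0.0389
time: 13.95
tool_pos: [0.5134, -0.3505, 0.0668]
tcp_rot: [0.707, 0.707, 0.0, 0.001]
ft_force: [-1.3, 1.3, 7.1]
grip_width: 0.0387
```

Touched down where expected (tool z .0668). I'll relieve the push by 1 mm and open slowly.

```bash
python3 -m jog '[[[0,0,-1,0,0,0,0],[0,0,0,0,0,0,0],[0,0,0,0,0,0,0.47],[0,0,0,0,0,0,0.49],[0,0,0,0,0,0,0.51],[0,0,0,0,0,0,0.53],[0,0,0,0,0,0,0.56],[0,0,0,0,0,0,0.6]]]' 20
python3 - <<'E'
from workcell import manip
from h import *
np.set_printoptions(precision=4,suppress=True)
for n in ["wrist","side"]:
    im=manip.get_image(n);cv2.imwrite(f"pics/{n}6.png",im["pixels"][:,:,::-1]);np.savez(f"pics/{n}6.npz",**im)
    if n=="side":cv2.imwrite("pics/s6c.png",cv2.resize(im["pixels"][200:320,300:430,::-1],None,fx=4,fy=4))
E
```

```text
time: 14.75
tool_pos: [0.5132, -0.3502, 0.0663]
tcp_rot: [0.707, 0.707, 0.0, -0.0]
ft_force: [-0.1, 0.3, -0.5]
grip_width: 0.0512
```

View pics/wrist6.png

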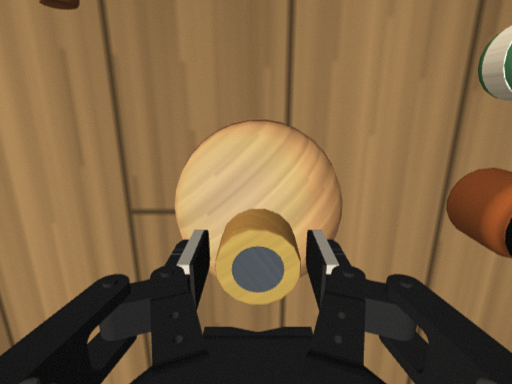

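View pics/s6c.png

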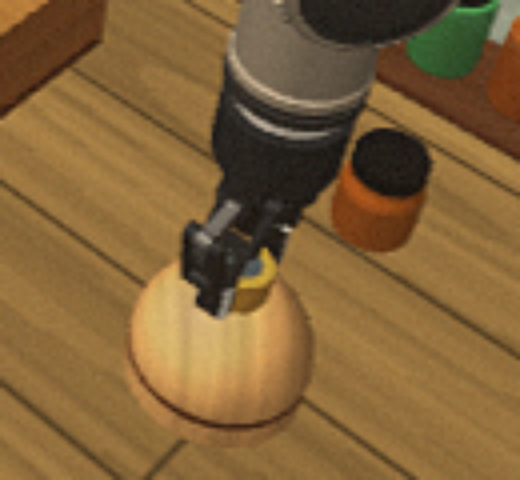

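Released and standing, at (258,270) in the wrist view. I'll open more, retreat upward and check it.

```bash
python3 -m jog '[[[0,0,0,0,0,0,0.8],[0,0,0,0,0,0,0.8],[0,0,-5,0,0,0,0.8],[0,0,-10,0,0,0,0.8],[0,0,-20,0,0,0,0.8],[0,0,-30,0,0,0,0.8],[0,0,-30,0,0,0,0.8],[0,0,-15,0,0,0,0.8],[0,0,0,0,0,0,0.8],[0,0,0,0,0,0,0.8]]]'
python3 - <<'E'
from workcell import manip
from h import *
from scipy.optimize import least_squares
np.set_printoptions(precision=4,suppress=True)
im=manip.get_image("wrist");cv2.imwrite(f"pics/w7.png",im["pixels"][:,:,::-1])
W=cloud(im);x,y,z=W[...,0],W[...,1],W[...,2]
m=(np.hypot(x-.513,y+.35)<.03)&(z>.108)&(z<.13);p=W[m];t=p[p[:,2]>.114]
A=np.c_[t[:,:2]-t[:,:2].mean(0),np.ones(len(t))];c=np.linalg.lstsq(A,t[:,2],rcond=None)[0]
print(len(t),t.mean(0),cv2.minEnclosingCircle(t[:,:2].astype(np.float32)),"slope",c)
m=(np.hypot(x-.513,y+.35)<.065)&(z>.035)&(z<.085);p=W[m]
print(least_squares(lambda q:np.linalg.norm(p-[q[0],q[1],.03],axis=1)-.06,[.5135,-.349],loss="soft_l1",f_scale=.002).x)
E
```

```text
time: 15.85
tool_pos: [0.5131, -0.3502, 0.1765]
tcp_rot: [0.707, 0.707, 0.0, 0.0]
ft_force: [-0.1, -0.1, -0.6]
grip_width: 0.0684
1742 [ 0.5119 -0.3506  0.1182] ((0.5117396712303162, -0.3515283763408661), 0.020033564418554306) slope [0.0044 0.001  0.1182]
[ 0.5123 -0.351 ]
```

View pics/w7.png

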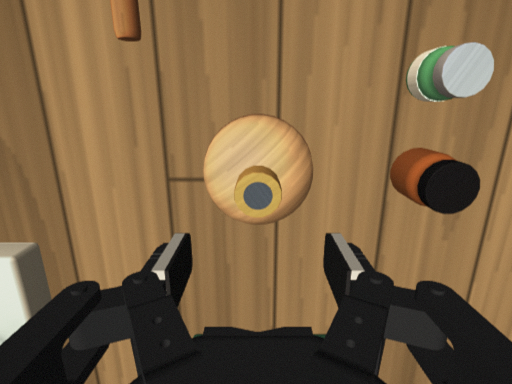

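The weight stands level (slope <0.005), within 1 mm of the dome axis, with its top at .118. Next I'll move over the bar handle (tool x +373, tool y −25).

```bash
python3 -m jog '[[[8,0,0,0,0,0,0.8],[15,-1,0,0,0,0,0.6],[25,-2,0,0,0,0,0.4],[25,-2,0,0,0,0,0.4],[25,-2,0,0,0,0,0.4],[25,-2,0,0,0,0,0.4],[25,-2,0,0,0,0,0.4],[25,-2,0,0,0,0,0.4],[25,-2,0,0,0,0,0.4],[25,-2,0,0,0,0,0.4],[25,-2,0,0,0,0,0.4],[25,-2,0,0,0,0,0.4],[25,-2,0,0,0,0,0.4],[25,-2,0,0,0,0,0.4],[20,-1,0,0,0,0,0.4],[15,0,0,0,0,0,0.4],[10,0,0,0,0,0,0.4],[5,0,0,0,0,0,0.4],[0,0,0,0,0,0,0.4],[0,0,0,0,0,0,0.4]]]' 40
python3 -m jog '[[[0,0,10,0,0,0,0.4],[0,0,20,0,0,0,0.4],[0,0,20,0,0,0,0.4],[0,0,10,0,0,0,0.4],[0,0,0,0,0,0,0.4],[0,0,0,0,0,0,0.4]]]'
python3 - <<'E'
from workcell import manip
from h import *
np.set_printoptions(precision=4,suppress=True)
im=manip.get_image("wrist");cv2.imwrite(f"pics/w8.png",im["pixels"][:,:,::-1])
W=cloud(im);x,y,z=W[...,0],W[...,1],W[...,2]
m=(x>.47)&(x<.51)&(y>.028)&(y<.07)&(z>.085)&(z<.104);q=W[m]
print("bar",len(q),q.mean(0),np.percentile(q,[2,98],axis=0),np.polyfit(q[:,1],q[:,0],1))
m=(np.abs(y-.0235)<.02)&(z>.108)&(np.abs(x-.488)<.05)&(z<.16);q=W[m];q=q[np.argsort(q[:,2])];print(q[:6])
o=manip.get_obs();print(o["tool_pos"],o["ft_force"],o["grip_width"])
E
```

```text
time: 17.9
tool_pos: [0.4868, 0.0224, 0.1763]
tcp_rot: [0.707, 0.707, -0.0, -0.0]
ft_force: [0.4, -1.1, 0.1]
grip_width: 0.0339
time: 18.5
tool_pos: [0.4871, 0.0225, 0.1166]
tcp_rot: [0.707, 0.707, 0.0, 0.0]
ft_force: [-0.3, -0.6, -0.2]
grip_width: 0.0343
bar 1020 [0.489  0.0513 0.0982] [[0.4828 0.0289 0.095 ]
 [0.5064 0.0698 0.1002]] [0.1544 0.481 ]
[[0.4687 0.0144 0.1433]
 [0.503  0.0146 0.1435]
 [0.4687 0.0158 0.1436]
 [0.4687 0.0152 0.1437]
 [0.5029 0.0159 0.1438]
 [0.503  0.0141 0.1438]]
[0.4874 0.0225 0.117 ] [-0.9485 -0.1472  0.3638] 0.03426415131045125
```

View pics/w8.png

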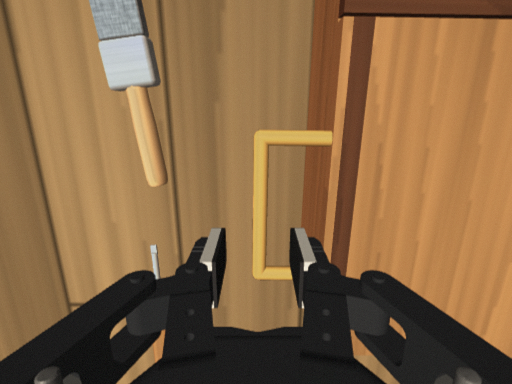

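The bar at (260,205) runs midway between the fingers (225 and 290), and the tips are at .143. I'll go down 60 mm and close on it.

```bash
python3 -m jog '[[[0,0,10,0,0,0,0.4],[0,0,15,0,0,0,0.4],[0,0,10,0,0,0,0.4],[0,0,10,0,0,0,0.4],[0,0,8,0,0,0,0.4],[0,0,7,0,0,0,0.4],[0,0,0,0,0,0,0.4]]]' 30
python3 -m jog '[[[0,0,0,0,0,0,0.3],[0,0,0,0,0,0,0.2],[0,0,0,0,0,0,0.1],[0,0,0,0,0,0,0],[0,0,0,0,0,0,0],[0,0,0,0,0,0,0],[0,0,0,0,0,0,0]]]' 30
python3 - <<'E'
from workcell import manip
from h import *
im=manip.get_image("wrist");cv2.imwrite(f"pics/w9.png",im["pixels"][:,:,::-1])
im=manip.get_image("side");cv2.imwrite(f"pics/s9.png",cv2.resize(im["pixels"][120:250,190:340,::-1],None,fx=4,fy=4))
E
```

```text
time: 19.25
tool_pos: [0.4863, 0.0228, 0.0555]
tcp_rot: [0.707, 0.707, -0.0, -0.001]
ft_force: [-0.5, 0.6, -1.0]
grip_width: 0.0341
time: 19.95
tool_pos: [0.4887, 0.0227, 0.0571]
tcp_rot: [0.707, 0.707, 0.001, 0.001]
ft_force: [4.9, 1.3, -1.8]
grip_width: 0.0087
```

View pics/w9.png

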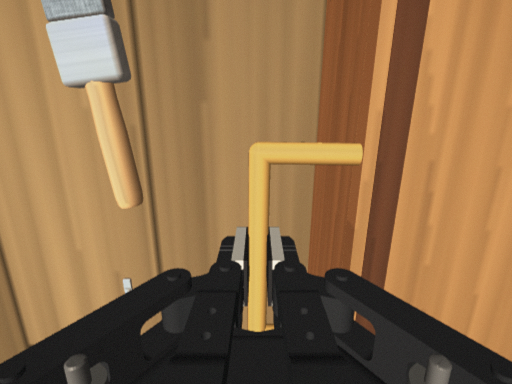

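View pics/s9.png

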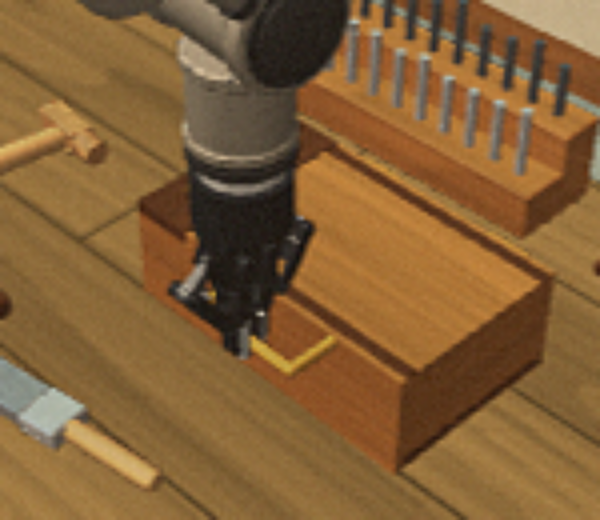

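The bar is between the pads (260,250) with a width of 8.7 mm. I'll tug upward in small steps and watch the force.

```bash
python3 -m jog '[[[0,0,-2,0,0,0,0],[0,0,-1,0,0,0,0],[0,0,0,0,0,0,0]]]' 40
python3 -m jog '[[[0,0,-1.5,0,0,0,0],[0,0,0,0,0,0,0],[0,0,0,0,0,0,0]]]'
python3 -m jog '[[[0,0,-1.5,0,0,0,0],[0,0,0,0,0,0,0],[0,0,0,0,0,0,0]]]'
```

```text
time: 20.35
tool_pos: [0.4887, 0.0227, 0.0601]
tcp_rot: [0.707, 0.707, 0.001, 0.001]
ft_force: [5.5, 1.0, -2.0]
grip_width: 0.0079
time: 20.65
tool_pos: [0.4887, 0.0227, 0.0616]
tcp_rot: [0.707, 0.707, 0.001, 0.002]
ft_force: [5.8, 1.2, -1.6]
grip_width: 0.008
time: 20.95
tool_pos: [0.4887, 0.0227, 0.0631]
tcp_rot: [0.707, 0.707, 0.001, 0.001]
ft_force: [5.0, 0.7, -2.1]
grip_width: 0.0084
```

```bash
python3 -m jog '[[[0,0,-1,0,0,0,0],[0,0,0,0,0,0,0]]]'
python3 -m jog '[[[0,0,-1,0,0,0,0],[0,0,0,0,0,0,0]]]'
python3 -m jog '[[[0,0,-1,0,0,0,0],[0,0,0,0,0,0,0]]]'
```

```text
time: 21.15
tool_pos: [0.4887, 0.0227, 0.0638]
tcp_rot: [0.707, 0.707, 0.001, 0.001]
ft_force: [7.4, 1.7, -5.5]
grip_width: 0.008
time: 21.35
tool_pos: [0.4888, 0.0227, 0.0645]
tcp_rot: [0.707, 0.707, 0.001, 0.001]
ft_force: [8.7, 0.2, -9.6]
grip_width: 0.0081
time: 21.55
tool_pos: [0.4887, 0.0227, 0.0651]
tcp_rot: [0.707, 0.707, 0.001, 0.001]
ft_force: [9.8, 0.3, -12.6]
grip_width: 0.0082
```

The force held at 2 N up to 6 mm of rise, then climbed past 12 N. That matches the catch's hard stop at 0.03 rad, so the lid is caught. I'll lower, let go and go to the release slide.

```bash
python3 -m jog '[[[0,0,-0,0,0,0,0],[0,0,3,0,0,0,0],[0,0,3,0,0,0,0],[0,0,2.5,0,0,0,0],[0,0,0,0,0,0,0.2],[0,0,0,0,0,0,0.4],[0,0,0,0,0,0,0.4],[0,0,0,0,0,0,0.4]]]'
python3 -m jog '[[[0,0,-10,0,0,0,0.4],[0,0,-20,0,0,0,0.4],[0,0,-30,0,0,0,0.4],[0,0,-30,0,0,0,0.4],[0,0,-20,0,0,0,0.4],[0,0,0,0,0,0,0.4],[0,0,0,0,0,0,0.4]]]'
```

```text
time: 22.35
tool_pos: [0.4866, 0.0227, 0.057]
tcp_rot: [0.707, 0.707, -0.0, -0.0]
ft_force: [0.8, 0.2, 0.8]
grip_width: 0.034
time: 23.05
tool_pos: [0.4867, 0.0227, 0.1673]
tcp_rot: [0.707, 0.707, 0.0, 0.0]
ft_force: [0.1, -1.0, 0.7]
grip_width: 0.034
```

```bash
python3 -m jog '[[[8,6,0,0,0,0,0.4],[15,11,0,0,0,0,0.4],[20,15,0,0,0,0,0.4],[20,15,0,0,0,0,0.4],[20,15,0,0,0,0,0.4],[20,15,0,0,0,0,0.4],[20,15,0,0,0,0,0.4],[15,11,0,0,0,0,0.4],[9,6,0,0,0,0,0.4],[0,0,0,0,0,0,0.4],[0,0,30,0,0,0,0.4],[0,0,0,0,0,0,0.4],[0,0,0,0,0,0,0.4]]]' 20
python3 - <<'E'
from workcell import manip
from h import *
np.set_printoptions(precision=4,suppress=True)
im=manip.get_image("wrist");cv2.imwrite(f"pics/w10.png",im["pixels"][:,:,::-1])
W=cloud(im);x,y,z=W[...,0],W[...,1],W[...,2];px=im["pixels"].astype(int)
m=(px[...,0]>150)&(px[...,1]<70)&(px[...,2]<70)&(z>.12)&(z<.13)&(np.hypot(x-.596,y-.17)<.03);p=W[m];print("post",len(p),p.mean(0),np.percentile(p,[2,98],axis=0))
m=(np.abs(y-.17)<.015)&(z>.128)&(np.abs(x-.596)<.04)&(z<.19);q=W[m];q=q[np.argsort(q[:,2])];print(q[:6])
o=manip.get_obs();print(o["tool_pos"],o["ft_force"],o["grip_width"])
E
```

```text
time: 24.35
tool_pos: [0.595, 0.1692, 0.1367]
tcp_rot: [0.707, 0.707, -0.001, -0.001]
ft_force: [-0.5, 0.5, 0.8]
grip_width: 0.034
post 307 [0.5966 0.1714 0.1239] [[0.5907 0.1632 0.1206]
 [0.6013 0.1799 0.1252]]
[[0.611  0.1599 0.1633]
 [0.6109 0.1619 0.1636]
 [0.6109 0.1614 0.1637]
 [0.5766 0.1601 0.1637]
 [0.5766 0.1614 0.1638]
 [0.6108 0.1627 0.1639]]
[0.5958 0.1694 0.1376] [ 0.3421  0.3834 -0.5419] 0.03429066788404728
```

View pics/w10.png

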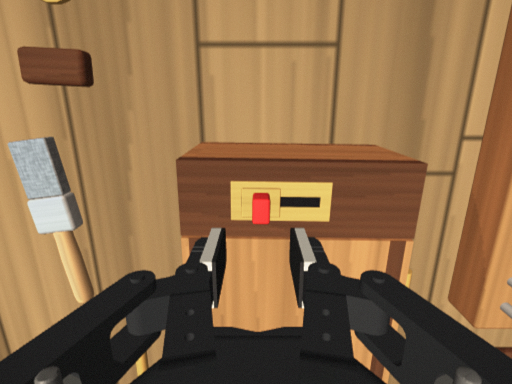

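The post at (261,207) is centred between the fingers. I'll go down 50 mm and close on it.

```bash
python3 -m jog '[[[1,1,10,0,0,0,0.4],[0,0,15,0,0,0,0.4],[0,0,12,0,0,0,0.4],[0,0,8,0,0,0,0.4],[0,0,5,0,0,0,0.4],[0,0,0,0,0,0,0.4]]]' 25
python3 -m jog '[[[0,0,0,0,0,0,0.3],[0,0,0,0,0,0,0.2],[0,0,0,0,0,0,0.1],[0,0,0,0,0,0,0],[0,0,0,0,0,0,0],[0,0,0,0,0,0,0]]]'
```

```text
time: 25.0
tool_pos: [0.5964, 0.1708, 0.0863]
tcp_rot: [0.707, 0.707, -0.0, -0.0]
ft_force: [-0.2, 0.2, 0.1]
grip_width: 0.0339
time: 25.6
tool_pos: [0.5971, 0.1709, 0.0876]
tcp_rot: [0.707, 0.707, 0.001, 0.0]
ft_force: [-1.5, -0.1, 5.2]
grip_width: 0.0112
```

```bash
python3 -m jog '[[[0,0,-1.5,0,0,0,0],[0,2,0,0,0,0,0],[0,3,0,0,0,0,0],[0,4,0,0,0,0,0],[0,4,0,0,0,0,0],[0,4,0,0,0,0,0],[0,3,0,0,0,0,0],[0,2,0,0,0,0,0],[0,0,0,0,0,0,0]]]' 30
python3 -m jog '[[[0,2,0,0,0,0,0],[0,0,0,0,0,0,0]]]'
python3 -m jog '[[[0,2,0,0,0,0,0],[0,0,0,0,0,0,0]]]'
python3 -m jog '[[[0,2,0,0,0,0,0],[0,0,0,0,0,0,0]]]'
```

```text
time: 26.5
tool_pos: [0.6188, 0.1706, 0.0877]
tcp_rot: [0.707, 0.707, -0.0, -0.0]
ft_force: [-1.4, -1.9, -8.5]
grip_width: 0.011
time: 26.7
tool_pos: [0.6204, 0.1706, 0.0877]
tcp_rot: [0.707, 0.707, -0.001, -0.0]
ft_force: [-1.3, -1.8, -10.3]
grip_width: 0.0107
time: 26.9
tool_pos: [0.6224, 0.1706, 0.0878]
tcp_rot: [0.707, 0.707, -0.001, -0.0]
ft_force: [-1.8, -2.4, -11.6]
grip_width: 0.0109
time: 27.1
tool_pos: [0.6238, 0.1705, 0.0877]
tcp_rot: [0.707, 0.707, -0.001, -0.001]
ft_force: [-4.5, -3.2, -11.9]
grip_width: 0.0112
```

```bash
python3 -m jog '[[[0,1,1,0,0,0,0],[0,0,0,0,0,0,0]]]'
python3 -m jog '[[[0,1.5,1,0,0,0,0],[0,0,0,0,0,0,0]]]'
python3 -m jog '[[[0,1.5,0,0,0,0,0],[0,0,0,0,0,0,0]]]'
```

```text
time: 27.3
tool_pos: [0.6239, 0.1706, 0.0877]
tcp_rot: [0.707, 0.708, -0.002, -0.001]
ft_force: [-10.3, -2.5, -4.6]
grip_width: 0.011
time: 27.5
tool_pos: [0.6239, 0.1706, 0.0876]
tcp_rot: [0.707, 0.708, -0.003, -0.002]
ft_force: [-18.5, -4.1, 3.7]
grip_width: 0.0113
time: 27.7
tool_pos: [0.6239, 0.1706, 0.0876]
tcp_rot: [0.707, 0.708, -0.004, -0.003]
ft_force: [-22.6, -5.9, 7.4]
grip_width: 0.0111
```

The slide is against its end stop: it travelled 27 mm, position stopped changing, and the force rose to 22 N. I'll relax, release, rise and verify.

```bash
python3 -m jog '[[[0,-3,0,0,0,0,0],[0,0,0,0,0,0,0.2],[0,0,0,0,0,0,0.4],[0,0,0,0,0,0,0.4],[0,0,-10,0,0,0,0.4],[0,0,-20,0,0,0,0.4],[0,0,-30,0,0,0,0.4],[0,0,-30,0,0,0,0.4],[0,0,0,0,0,0,0.4],[0,0,0,0,0,0,0.4]]]'
python3 - <<'E'
from workcell import manip
from h import *
np.set_printoptions(precision=4,suppress=True)
im=manip.get_image("wrist");cv2.imwrite(f"pics/w11.png",im["pixels"][:,:,::-1])
W=cloud(im);x,y,z=W[...,0],W[...,1],W[...,2];px=im["pixels"].astype(int)
m=(px[...,0]>150)&(px[...,1]<70)&(px[...,2]<70)&(z>.12)&(z<.13)&(np.hypot(x-.61,y-.17)<.04);p=W[m];print("post",len(p),p.mean(0),np.percentile(p,[2,98],axis=0))
o=manip.get_obs();print(o["tool_pos"],o["tcp_rot"],o["ft_force"],o["grip_width"])
E
```

```text
time: 28.7
tool_pos: [0.6266, 0.171, 0.1781]
tcp_rot: [0.707, 0.707, 0.001, 0.001]
ft_force: [-0.5, -0.1, -0.1]
grip_width: 0.0341
post 254 [0.6227 0.1706 0.1241] [[0.6171 0.1622 0.1215]
 [0.6274 0.1794 0.1255]]
[0.6258 0.1709 0.1767] [0.7067 0.7075 0.0004 0.0002] [-0.3333  0.8141  0.5062] 0.03444718910772265
```

View pics/w11.png

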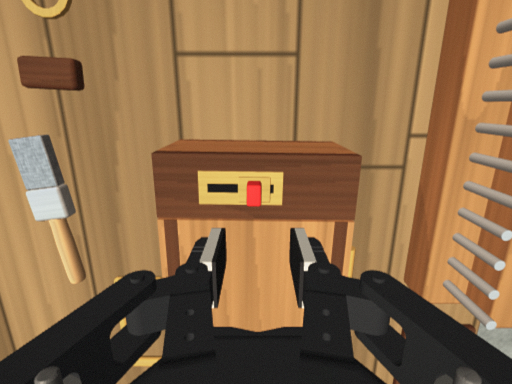

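The post moved 26.5 mm and sits at the far end of its slot at (254,193). I'll go back to the handle (tool x −148, tool y −138) and grip.

```bash
python3 -m jog '[[[-8,-8,0,0,0,0,0.4],[-16,-15,0,0,0,0,0.4],[-20,-19,0,0,0,0,0.4],[-20,-19,0,0,0,0,0.4],[-20,-19,0,0,0,0,0.4],[-20,-18,0,0,0,0,0.4],[-20,-18,0,0,0,0,0.4],[-16,-15,0,0,0,0,0.4],[-8,-7,0,0,0,0,0.4],[0,0,0,0,0,0,0.4],[0,0,0,0,0,0,0.4]]]' 40
python3 -m jog '[[[0,0,15,0,0,0,0.4],[0,0,25,0,0,0,0.4],[0,0,20,0,0,0,0.4],[0,0,0,0,0,0,0.4],[0,0,0,0,0,0,0.4]]]'
```

```text
time: 29.85
tool_pos: [0.4884, 0.023, 0.1762]
tcp_rot: [0.707, 0.707, 0.0, -0.0]
ft_force: [0.6, 0.6, -0.2]
grip_width: 0.0341
time: 30.35
tool_pos: [0.4884, 0.0233, 0.1165]
tcp_rot: [0.706, 0.708, -0.0, -0.0]
ft_force: [-0.4, -0.1, 1.3]
grip_width: 0.0339
```

```bash
python3 -m jog '[[[0,0,10,0,0,0,0.4],[0,0,15,0,0,0,0.4],[0,0,10,0,0,0,0.4],[0,0,10,0,0,0,0.4],[0,0,8,0,0,0,0.4],[0,0,7,0,0,0,0.4],[0,0,0,0,0,0,0.4]]]' 40
python3 -m jog '[[[0,0,0,0,0,0,0.3],[0,0,0,0,0,0,0.2],[0,0,0,0,0,0,0.1],[0,0,0,0,0,0,0],[0,0,0,0,0,0,0],[0,0,0,0,0,0,0],[0,0,0,0,0,0,0]]]' 40
python3 -m jog '[[[0,0,-2,0,0,0,0],[0,0,-3,0,0,0,0],[0,0,-3,0,0,0,0],[0,0,-4,0,0,0,0],[0,0,0,0,0,0,0]]]'
python3 - <<'E'
import numpy as np
h=np.array([.7125,.094]);r=.225;p=None
for a in np.linspace(.053,1.02,19):
    q=h+r*np.array([-np.cos(a),np.sin(a)])
    print(round(a,3),q.round(4), None if p is None else ((q-p)*1000).round(1)); p=q
E
```

```text
time: 31.05
tool_pos: [0.4873, 0.0227, 0.0555]
tcp_rot: [0.707, 0.707, -0.0, -0.001]
ft_force: [0.4, 0.8, 0.2]
grip_width: 0.034
time: 31.75
tool_pos: [0.4887, 0.0227, 0.0569]
tcp_rot: [0.707, 0.707, 0.001, 0.001]
ft_force: [2.8, 0.8, 3.6]
grip_width: 0.0082
time: 32.25
tool_pos: [0.4889, 0.0227, 0.0687]
tcp_rot: [0.707, 0.707, 0.001, 0.001]
ft_force: [5.9, 0.3, -3.3]
grip_width: 0.0081
0.053 [0.4878 0.1059] None
0.107 [0.4888 0.118 ] [ 1. 12.]
0.16 [0.4904 0.1299] [ 1.6 12. ]
0.214 [0.4926 0.1418] [ 2.3 11.9]
0.268 [0.4955 0.1536] [ 2.9 11.7]
0.322 [0.499  0.1651] [ 3.5 11.6]
0.375 [0.5032 0.1765] [ 4.1 11.4]
0.429 [0.5079 0.1876] [ 4.7 11.1]
0.483 [0.5132 0.1985] [ 5.3 10.9]
0.536 [0.5191 0.209 ] [ 5.9 10.6]
0.59 [0.5256 0.2192] [ 6.5 10.2]
0.644 [0.5326 0.2291] [7.  9.9]
0.698 [0.5401 0.2385] [7.5 9.5]
0.751 [0.5481 0.2476] [8.  9.1]
0.805 [0.5566 0.2562] [8.5 8.6]
0.859 [0.5655 0.2643] [8.9 8.1]
0.913 [0.5749 0.272 ] [9.4 7.6]
0.966 [0.5846 0.2791] [9.8 7.1]
1.02 [0.5947 0.2857] [10.1  6.6]
```

It rises 12 mm with only 3 N, so it's free. I'll follow the arc about the hinge.

```bash
python3 -m jog '[[[0,2,-6,0,0,0,0],[0,1,-6,0,0,0,0],[0,0.8,-6,0,0,0,0],[0,0.8,-6,0,0,0,0],[0,1.1,-6,0,0,0,0],[0,1.2,-6,0,0,0,0],[0,1.4,-6,0,0,0,0],[0,1.5,-6,0,0,0,0],[0,1.7,-5.8,0,0,0,0],[0,1.8,-5.8,0,0,0,0],[0,0,0,0,0,0,0]]]'
```

```text
time: 33.35
tool_pos: [0.4999, 0.0226, 0.1286]
tcp_rot: [0.707, 0.708, -0.001, -0.001]
ft_force: [-6.7, -2.5, 0.4]
grip_width: 0.0082
```

```bash
python3 - <<'E'
from workcell import manip
from h import *
np.set_printoptions(precision=4,suppress=True)
im=manip.get_image("wrist");cv2.imwrite(f"pics/w12.png",im["pixels"][:,:,::-1])
im=manip.get_image("side");cv2.imwrite(f"pics/s12.png",cv2.resize(im["pixels"][80:240,180:360,::-1],None,fx=4,fy=3.7))
o=manip.get_obs();print(o["tool_pos"],o["tcp_rot"],o["ft_force"],o["grip_width"])
E
```

```text
[0.4997 0.0226 0.1282] [ 0.7067  0.7075 -0.0011 -0.0009] [-6.5737 -1.9811  0.3155] 0.008126548512620024
```

View pics/s12.png

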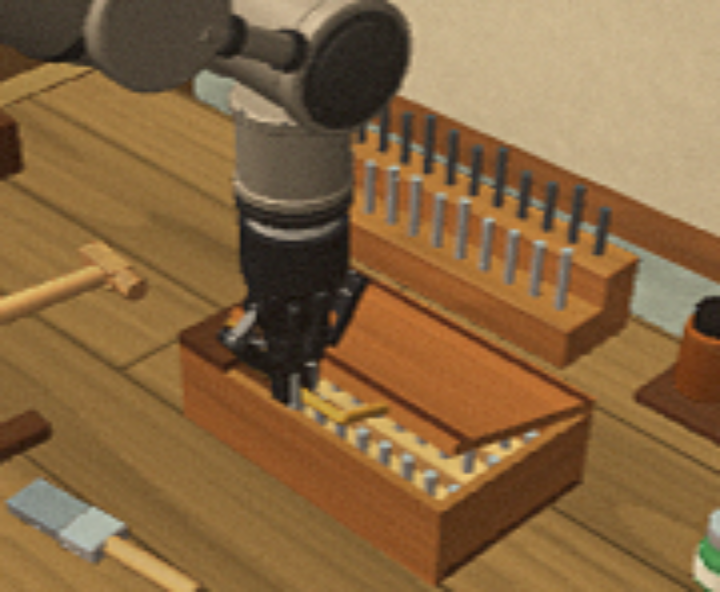

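View pics/w12.png

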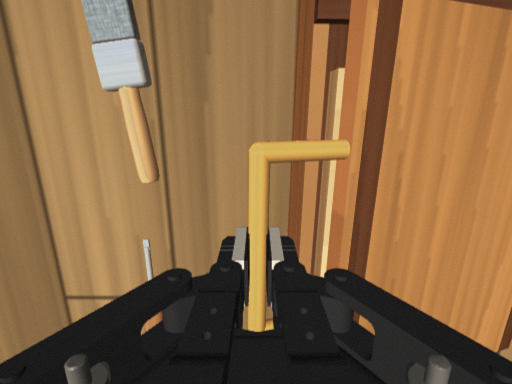

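The lid follows (about 0.32 rad) and the grip holds. I'll continue the arc.

```bash
python3 -m jog '[[[0,1.0,-5.8,0,0,0,0],[0,1.6,-5.8,0,0,0,0],[0,2,-5.7,0,0,0,0],[0,2.1,-5.7,0,0,0,0],[0,2.3,-5.6,0,0,0,0],[0,2.4,-5.5,0,0,0,0],[0,2.6,-5.5,0,0,0,0],[0,2.7,-5.4,0,0,0,0],[0,2.9,-5.3,0,0,0,0],[0,3,-5.3,0,0,0,0],[0,3.2,-5.1,0,0,0,0],[0,3.3,-5.1,0,0,0,0],[0,3.4,-5,0,0,0,0],[0,3.6,-4.9,0,0,0,0],[0,0,0,0,0,0,0]]]'
python3 - <<'E'
from workcell import manip
from h import *
np.set_printoptions(precision=4,suppress=True)
im=manip.get_image("wrist");cv2.imwrite(f"pics/w13.png",im["pixels"][:,:,::-1])
im=manip.get_image("side");cv2.imwrite(f"pics/s13.png",cv2.resize(im["pixels"][60:220,180:360,::-1],None,fx=4,fy=3.7))
o=manip.get_obs();print(o["tool_pos"],o["tcp_rot"],o["ft_force"],o["grip_width"])
E
```

```text
time: 34.95
tool_pos: [0.5407, 0.022, 0.2041]
tcp_rot: [0.707, 0.707, 0.002, 0.003]
ft_force: [10.6, -4.5, -11.6]
grip_width: 0.0084
[0.5403 0.0221 0.2036] [0.7069 0.7073 0.0017 0.0023] [ 11.6317  -5.1874 -11.4801] 0.008439412373137981
```

View pics/s13.png

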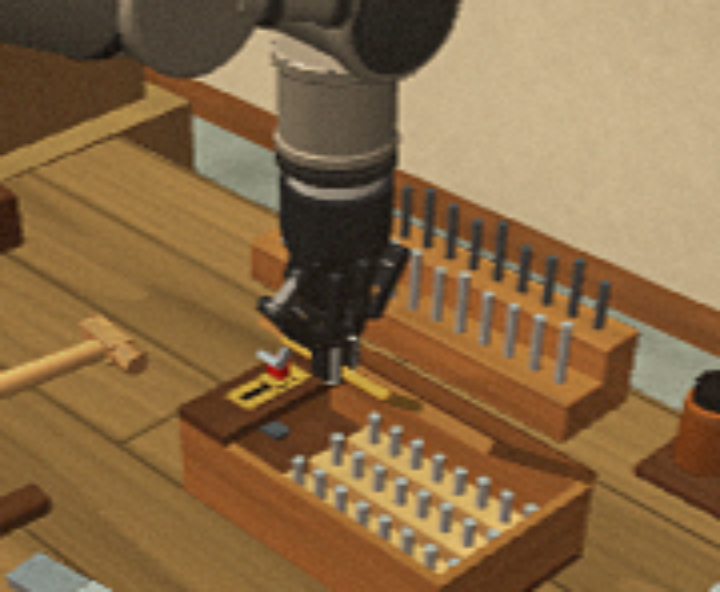

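View pics/w13.png

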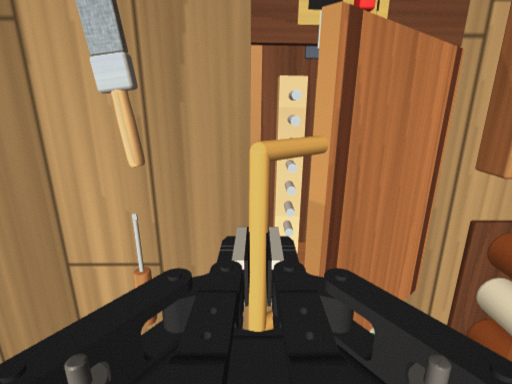

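The angle is now about 0.71 rad, with a mild radial pull of 16 N. I'll trim toward the hinge and continue to about 1.0 rad.

```bash
python3 -m jog '[[[0,2,1,0,0,0,0],[0,4.2,-4.2,0,0,0,0],[0,4.1,-4.3,0,0,0,0],[0,4.2,-4.2,0,0,0,0],[0,4.3,-4.2,0,0,0,0],[0,4.5,-4,0,0,0,0],[0,4.5,-4,0,0,0,0],[0,0,0,0,0,0,0],[0,0,0,0,0,0,0]]]' 50
python3 - <<'E'
from workcell import manip
from h import *
np.set_printoptions(precision=4,suppress=True)
o=manip.get_obs();print(o["tool_pos"],o["tcp_rot"],o["ft_force"],o["qd"],np.arcsin((o["tool_pos"][2]-.0569)/.225))
E
```

```text
time: 35.95
tool_pos: [0.5639, 0.0217, 0.2285]
tcp_rot: [0.707, 0.707, -0.001, -0.0]
ft_force: [-6.3, -6.7, 3.8]
grip_width: 0.0077
[0.5639 0.0217 0.2285] [ 0.7069  0.7073 -0.0015 -0.0002] [-6.2675 -6.6721  3.7897] [ 0.0002 -0.0013  0.0037  0.0001 -0.001   0.0012] 0.8676552615110492
```

```bash
python3 -m jog '[[[-0.5,3.5,-4,0,0,0,0],[-0.5,4.5,-3.6,0,0,0,0],[-0.3,4.7,-3.5,0,0,0,0],[0,4.8,-3.4,0,0,0,0],[0,4.8,-3.3,0,0,0,0],[0,0,0,0,0,0,0],[0,0,0,0,0,0,0],[0,0,0,0,0,0,0]]]'
python3 - <<'E'
from workcell import manip
from h import *
np.set_printoptions(precision=4,suppress=True)
for n in ["wrist","side","top"]:
    im=manip.get_image(n);cv2.imwrite(f"pics/{n}14.png",im["pixels"][:,:,::-1]);np.savez(f"pics/{n}14.npz",**im)
    W=cloud(im);x,y,z=W[...,0],W[...,1],W[...,2]
    m=(np.hypot(x-.513,y+.35)<.03)&(z>.108)&(z<.13);t=W[m];print(n,"weight",len(t),t.mean(0) if len(t) else 0)
    m=(y<-.04)&(y>-.09)&(z>.13)&(z<.3)&(x>.5)&(x<.75);t=W[m]
    if len(t)>20: print(n,"lid",len(t),np.arctan(-np.polyfit(t[:,2],t[:,0],1)[0]**-1), t[:,2].max())
o=manip.get_obs();print(o["tool_pos"],o["ft_force"],o["grip_width"],np.abs(o["qd"]).max(),np.arcsin((o["tool_pos"][2]-.0569)/.225))
E
```

```text
time: 36.75
tool_pos: [0.5867, 0.0214, 0.2471]
tcp_rot: [0.707, 0.707, -0.0, 0.0]
ft_force: [-6.1, -2.0, 5.9]
grip_width: 0.0072
wrist weight 0 0
wrist lid 486 0.9750246581410058 0.19969734434677955
side weight 192 [ 0.5087 -0.3523  0.1166]
side lid 197 1.0182291195960393 0.24745046641493154
top weight 217 [ 0.5129 -0.3477  0.1178]
[0.5867 0.0214 0.2471] [-6.0072 -3.4273  6.432 ] 0.007385606806233501 0.001474295578634158 1.0068441015916014
```

View pics/side14.png

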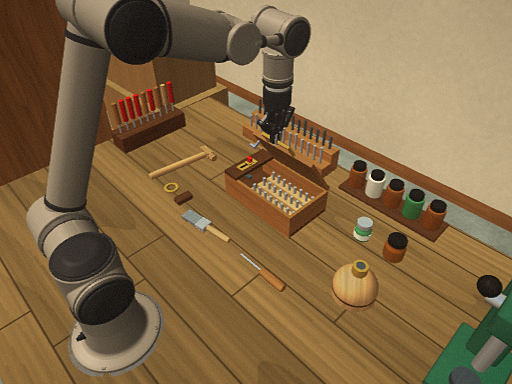

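View pics/wrist14.png

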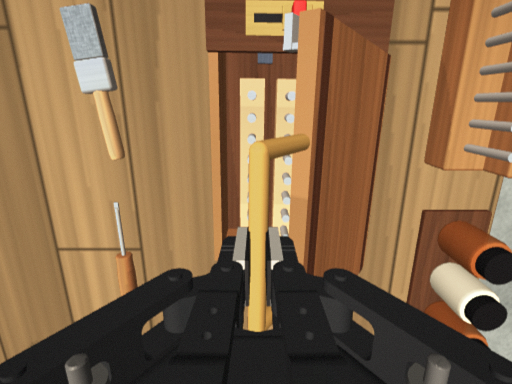

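View pics/top14.png

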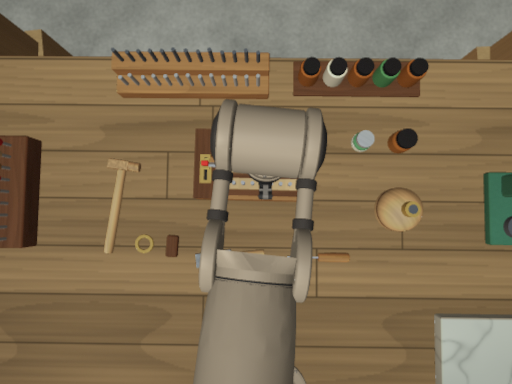

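The views show the lid at about 1.0 rad with the bar in the pads (wrist 260,250). The weight sits on the crown (side 360,267; top 411,210) and the bystanders are where they were. I'll let it settle briefly, check for drift, then hand in.

```bash
python3 -m jog '[[[0,0,0,0,0,0,0],[0,0,0,0,0,0,0],[0,0,0,0,0,0,0],[0,0,0,0,0,0,0],[0,0,0,0,0,0,0],[0,0,0,0,0,0,0],[0,0,0,0,0,0,0],[0,0,0,0,0,0,0],[0,0,0,0,0,0,0],[0,0,0,0,0,0,0]]]'
python3 - <<'E'
from workcell import manip
o=manip.get_obs();print(o["tool_pos"],abs(o["qd"]).max())
print(manip.hand_in())
E
```

```text
time: 37.9
tool_pos: [0.5867, 0.0214, 0.2471]
tcp_rot: [0.707, 0.707, -0.0, 0.0]
ft_force: [-5.5, -3.4, 5.8]
grip_width: 0.0075
[0.58668375 0.02136816 0.24706858] 0.001064498190103454
the job is handed in; nothing more can be done
None
```

The job is done and handed in at about 38 s. The weight is on the dome's crown and the lid is held open at about 1.0 rad (58°) by its handle. No verdict was reported.

- **Weight:** It was placed on the crown and let go. Up close it was level (slope under 0.005) and within about 1 mm of the dome axis. The last top and side views show it still there, with its top at about 0.117 m.
- **Tug:** The lid rose about 6 mm at 2 N, then the force climbed to about 12 N, so the catch was holding it. The release slide had not been touched before this.
- **Release slide:** I pushed it about 27 mm to its end stop, where the force rose to 22 N without further movement. The wrist camera confirmed it at the far end.
- **Lid:** The side camera reads 1.02 rad, the wrist camera 0.975 rad, and the arm's own position 1.007 rad. Over the last second before hand-in the tool did not move.
- **Bystanders:** Judged by eye, none of them looks moved in the last views.

**What went wrong:**
- My first grip on the weight closed on air. The real fingertips sit about 26–37 mm short of the reported tool point, depending on how far they are open. I measured this with the cameras and corrected for it on every later move; the missed grip disturbed nothing.
- At the end the hand still held about 8 N of steady side load on the handle.

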